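# Key a belt pulley onto an upright shaft

### The arm

A 6-joint arm with a two-finger parallel gripper is mounted at the origin on a cart in front of the work surface, level with it; the furniture and walls round the work are solid. World frame = base frame: x ahead of the robot, y to its left, z up, the work surface at z = 0. Lengths are in m, angles in degrees, forces in N, time in s.
With the tool pointing down it reaches from about 0.35 to 0.875 m from the base axis. Payload 15.5 kg.
Tool frame: the origin (TCP) lies at the very end of the fingers, on their centre line; the grasp point (between the pads) lies 19 mm behind it; z points along the fingers, y is the line along which they close (so a half turn about z gives the same grasp; the last joint's range is limited). The gripper opens to 85 mm and grips with 20 to 120 N. Pads are 22 mm wide; open, the fingers measure 114 mm over their backs; the gripper's body (76 mm by 85 mm) begins 54 mm behind the grasp point. The pads swing forward as they close: fully open they stand 13 mm farther back than shut.
Start: joints at [69.758, 28.281, 77.091, -0, 74.628, -5.472], TCP at [0.159, 0.604, 0.231] pointing down, gripper open.
Joint ranges: [-166.48, 166.48], [-47.26, 123.95], [12.59, 153.08], [-70.14, 250.14], [6.76, 159.57], [-176.63, 176.63]. Speed limits (degrees/s): [108.29, 108.29, 147.25, 172.46, 172.46, 172.46].

### API

Orientations are given as a 3x3 rotation matrix whose columns are the frame's x, y, z axes.
In Python, from bench import ctrl gives the robot as it stands.
- The arm moves only by the tool apply_moves, never from a script. Its argument "moves" is a list that holds one entry, the list of rows, each a list of 5 numbers: the shift along the tool's x, y, z in mm, then the turn about the tool's z in rad, then the opening, from -1 (shut) to 1 (fully open). In form: [[[dx, dy, dz, turn, gripper], ...]]. A call has 1 to 8 rows; each row shifts and turns the commanded pose from where the row before left it, along the tool's axes as they then stand; what a row does not reach is not made up. A row lasts 1/10 s, in which the tool goes at most 50 mm and 8.59 degrees, less where a joint would pass 70% of its speed; a pose out of reach is approached as far as the arm can. A call with a gripper value outside its range is refused whole. The fingers move at their own pace and stop on an object; "newtons" is the grip in N (left out, the last holds). Time passes only in rows, so rows that do not move let the fingers close. It gives the time, the measured TCP pose, the force, the opening and the grip force at its end, in the units of the state.
- ctrl.sense(): the state, without advancing time (a new reading comes with each control period).
- ctrl.grab_frame(name): name is "side" or "top"; returns a dict with "color" (480x640x3 uint8, red, green, blue), "camera_matrix" (3x3 intrinsics, pixels), "rvec" (rotation vector, rad) and "tvec" (3), from world to camera coordinates, as OpenCV has them. Camera axes: x right, y down, z forward; pixel columns grow to the right and rows downward; lengths in m; the calibration is good to about 2 mm. A picture is of the moment at which its call begins. There is no depth.
- ctrl.finish_job(): hands the job in; it is judged then, once.
The state is a dict: "time": time; "joint_positions": joint angles; "joint_velocities": joint speeds; "tau": joint torques, N m; "ee_pos": TCP position; "tool_rot": TCP orientation; "wrist_force": force on the tool from outside, world axes, zero at the start; "torque": the same for the moment, N m; "width": opening from 0.0 (shut) to 1.0 (fully open); "gripper_force": force on a finger pad.
Only numpy, scipy, OpenCV 4.12 (cv2) and the standard library are available. Lean on these libraries where they do the work, as an engineer would, in place of code of your own. Each camera call takes 0.05 s, during which the arm holds its last target. There are 200 camera calls.

### The job

Take the loose key out of the key block and drop it, standing upright, into the keyseat of the upright shaft until it stands fully down in the pocket at the shaft's foot. Then slide the toothed belt pulley over the shaft with its keyway lined up with the key, and press it down gently and steadily until it sits fully home, level on the housing. Never push on the stand harder than about 40 N, leave the key and the pulley in place, and do not disturb the other things on the bench.

Things in the scene. Friction and masses are not known exactly. Their poses are not given: they have to be found in the camera images.
- stand: Fixed grey metal assembly stand: foot plate 100 x 100 x 12 mm, on it a bearing housing of 72 mm diameter whose top (the land) is 40 mm above the bench; from it rises a vertical steel shaft of 30 mm diameter, its end 70 mm above the bench. Origin: on the bench, on the shaft's axis; z up. The shaft turns in its bearing with a drag (0.12 N m).
- shaft_end (a point): Centre of the shaft's end, 70 mm up; axes as the stand's. The shaft has a keyseat: a slot 11.4 mm wide, bottom 10.2 mm from the axis, open outward and at the end, mouth chamfered 0.5 mm. Its angle is NOT reported (this point does not turn with it): at the start the slot points within 0.8 rad either way of the stand's -x. Find it by eye or feel.
- pocket_level (a point): On the shaft's axis, 22 mm up: level of the floor of the closed pocket in which the keyseat ends, in the shaft's 46 mm wide shoulder (10.2 to 19.3 mm from the axis, open at the top 40 mm above the bench). A home key has its underside here, its centre 14.2 to 15.3 mm from the axis and its top 2 mm below the shaft's end.
- ring_top (a point): Centre of the top of the dark friction ring (47 to 58 mm diameter) round the shaft, 47 mm above the bench at the start, 7 mm proud of the land. About 8 N pushes it down; it stays where left, has no spring, and ends level with the land at 40 mm.
- key_block: Fixed dark steel block 44 x 110 x 30 mm with three rectangular pockets 20 mm deep in a row along its y axis; the key stands in the largest, at y = -30 mm (pocket floor 10 mm above the bench); the two smaller ones are empty. Origin: centre of the underside.
- key: Loose steel parallel key, a bar 8 mm (its x) by 10 mm (its y) by 46 mm (its z, standing), 30 g, edges of the foot chamfered 0.5 mm. At the start it stands upright in the key block, its upper 26 mm free. Origin: centre of its underside. In the keyseat its x axis (either way round) points out from the shaft's axis.
- pulley: Loose bare-metal toothed pulley, 220 g, lying flat: rim 66 mm diameter, 14 mm high, below; above it a boss of 56 mm diameter up to 30 mm, with two flats 48 mm apart (facing +y and -y; grip there). Bore 31.6 mm; keyway on the -x side, 11.4 mm wide, to 20.3 mm from the axis; chamfered below. Origin: underside centre. Home: underside on the land, 40 mm above the bench, top flush with the shaft's end.
- hub: Bystander: loose black flanged hub, 41 mm diameter, 39 mm high. Origin: underside centre.
- mandrel: Bystander: loose small light-grey turned press tool, 30 mm diameter, 36 mm high. Origin: underside centre.
- pliers: Bystander: loose pliers, 174 x 55 x 12 mm, lying. Origin: underside centre.
- tin: Bystander: loose light-grey round tin, 62 mm diameter, 48 mm high. Origin: underside centre.
Mind the look-alikes: they are no part of the job. Leave any green, purple or red look-alike of the pulley alone.

How it is judged:
By the outcome, as a careful person would: the job done as asked, in the order asked, and still so for the second after the job is handed in, with the robot touching nothing.
It also fails if it takes over 72 s, if anything falls off the work surface, if the arm or the gripper's body presses on something with over 40 N, if the wrist force passes 120 N, or if a joint passes its speed limit or range.

## Working session

There is one attempt and no reset: what is moved stays moved. The work goes in short steps, Python scripts to look and compute and a tool call to move; the robot and the scene stay as the last step left them, time stands still between calls to the robot, and variables do not carry over. Pictures are saved under pics/ and viewed, at most 10 in all, crops included, and the job is handed in when it is done.

Besides the shell and the picture viewer there is one more tool, called after "Emit:" by a JSON object that holds its "name" and its "arguments". apply_moves: Moves the arm, as the interface text tells. Its arguments: {"type":"object","properties":{"moves":{"type":"array"},"newtons":{"type":"number"}},"required":["moves"]}

```bash
mkdir -p pics
cat > h.py <<'E'
import numpy as np, cv2
from bench import ctrl
def grab(n,save=None):
    f=ctrl.grab_frame(n)
    if save: cv2.imwrite('pics/'+save,f['color'][:,:,::-1])
    return f
def ray(f,u,v):
    K=np.array(f['camera_matrix']);R=cv2.Rodrigues(np.array(f['rvec'],float))[0];t=np.array(f['tvec'],float).ravel()
    p=cv2.undistortPoints(np.array([[[u,v]]],float),K,None).ravel()
    return -R.T@t, R.T@np.array([p[0],p[1],1.])
def onz(f,u,v,z):
    c,d=ray(f,u,v); return c+d*(z-c[2])/d[2]
def proj(f,P):
    return cv2.projectPoints(np.array(P,float).reshape(-1,3),np.array(f['rvec'],float),np.array(f['tvec'],float),np.array(f['camera_matrix'],float),None)[0].reshape(-1,2)
E
python3 - <<'E'
from h import *
for n in('top','side'):
    f=grab(n,n+'0.png'); c,d=ray(f,320,240); print(n,f['camera_matrix'],c,d)
s=ctrl.sense(); print(s)
E
```

```text
top [[504.49576405   0.         314.80999401]
 [  0.         504.49576405 247.91727278]
 [  0.           0.           1.        ]] [ 0.3340972  -0.00409497  1.16828566] [ 0.20727517  0.00651906 -0.97844091]
side [[439.92912012   0.         317.86332984]
 [  0.         439.92912012 238.56919798]
 [  0.           0.           1.        ]] [ 0.07390591 -0.6677483   0.51737678] [ 0.5035622   0.72823762 -0.46489703]
{'time': 0.1, 'joint_positions': array([ 6.97570700e+01,  2.83113112e+01,  7.71244983e+01,  1.57172558e-03,
        7.46287722e+01, -5.47214959e+00]), 'joint_velocities': array([-0.00148387, -0.15579398, -0.0567314 , -0.07668564,  0.07140376,
       -0.01147306]), 'tau': array([ 8.59869106e-04, -8.83586168e+01, -3.84558105e+01, -4.94285359e-04,
        5.21707683e-03, -2.92463653e-05]), 'ee_pos': array([0.15922204, 0.60403362, 0.2307546 ]), 'tool_rot': array([[-9.66951649e-01,  2.54959480e-01, -4.14816316e-04],
       [ 2.54959782e-01,  9.66951090e-01, -1.04838995e-03],
       [ 1.33810132e-04, -1.11950387e-03, -9.99999364e-01]]), 'wrist_force': array([ 0.0268951 , -0.52709129,  0.7613373 ]), 'torque': array([-0.0146745 , -0.08428842,  0.00542319]), 'gripper_force': 0.0, 'width': 0.9986376443435122}
```

View pics/top0.png

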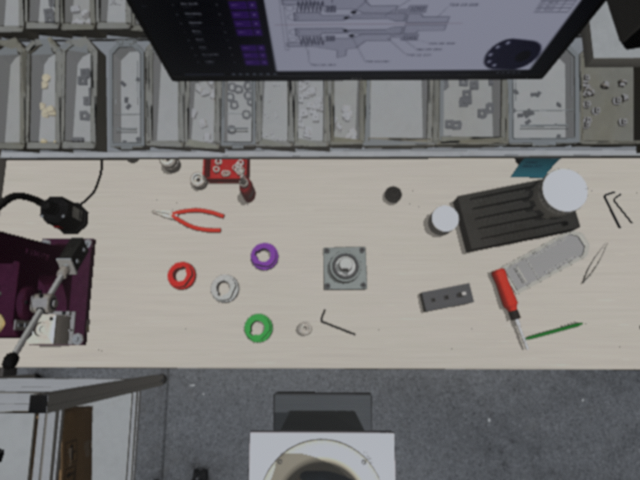

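View pics/side0.png

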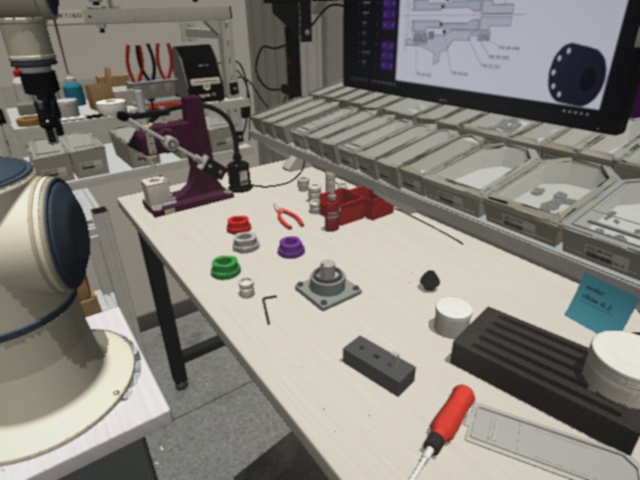

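The top view shows the stand at about (345,268), the key block at (446,298) with the key at its right end, and the bare pulley at (225,289). In the side view they are at (327,285), (378,363) and (245,242). I'll enlarge these next.

Run:
```python
import cv2,numpy as np
t=cv2.imread('pics/top0.png');s=cv2.imread('pics/side0.png')
def c(i,u,v,w=33,h=33): return cv2.resize(i[v-h:v+h,u-w:u+w],(266,266),interpolation=cv2.INTER_CUBIC)
a=np.hstack([c(t,345,268,25,25),c(t,446,298),c(t,225,289,20,20)]);b=np.hstack([c(s,327,282),c(s,380,363,40,40),c(s,245,242,20,20)])
cv2.imwrite('pics/crop0.png',np.vstack([a,b]))
```

```text
(no output)
```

View pics/crop0.png

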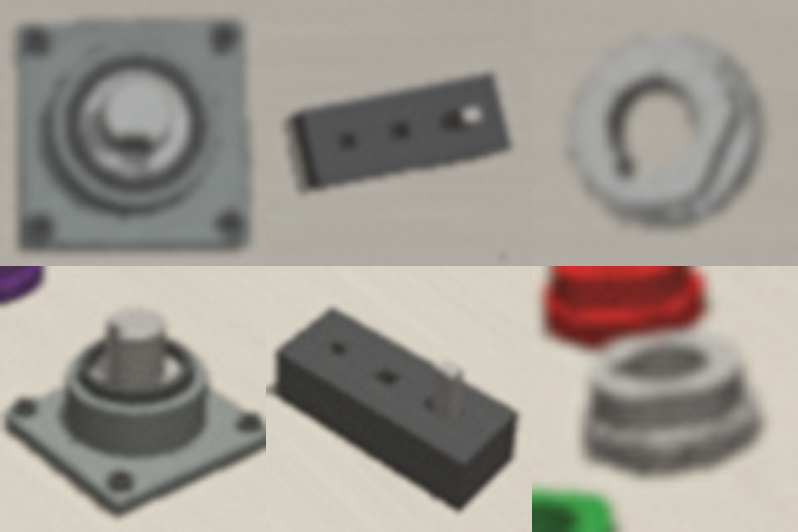

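Crops: the keyseat is a dark notch on the near (-x) side of the shaft, at crop (133,148). The key top is bright at (470,115) in the block. The pulley's keyway points down-left at (625,170), with a flat facing right/down.

```bash
cat > m.py <<'E'
from h import *
def crop(f,u,v,w,k=8):
    c=f['color'][v-w:v+w,u-w:u+w]; return cv2.resize(c,None,fx=k,fy=k,interpolation=cv2.INTER_CUBIC),lambda p:np.asarray(p,float).reshape(-1,2)/k+[u-w,v-w]-0.5+0.5/k
def blob(m,near=None):
    cs=cv2.findContours(m.astype(np.uint8),cv2.RETR_EXTERNAL,cv2.CHAIN_APPROX_NONE)[0]
    if near is None: return max(cs,key=cv2.contourArea)
    cs=[c for c in cs if cv2.contourArea(c)>30]
    return min(cs,key=lambda c:np.linalg.norm(c.reshape(-1,2).mean(0)-near))
def cast(f,px,z): return np.array([onz(f,u,v,z)[:2] for u,v in px])
def rect(P):
    r=cv2.minAreaRect((P*1e4).astype(np.float32)); return np.round(np.array(r[0])/10,1),np.round(np.array(r[1])/10,1),round(r[2],1)
E
python3 - <<'E'
from m import *
f=grab('top');s=grab('side')
# block top face
im,b=crop(f,446,298,36); g=cv2.cvtColor(im,cv2.COLOR_RGB2GRAY)
for lo,hi in((48,115),(55,115)):
    print('block',rect(cast(f,b(blob((g>lo)&(g<hi))),.03)))
# key top
for th in(130,150): 
    m=g>th; n=np.array([(470-266)/266*576,115/266*576]); c=blob(m,n); print('key top',cv2.contourArea(c)/64,cast(f,b(c.reshape(-1,2).mean(0)),.056)*1e3)
# plate
im,b=crop(f,345,268,32); h=cv2.cvtColor(im,cv2.COLOR_RGB2HSV); S=h[...,1].astype(int); rb=im[...,0].astype(int)-im[...,2]
print('rb wood',np.median(rb[:40]),'plate',np.median(rb[300:310]))
for th in(2,5,8):
    P=cast(f,b(blob(cv2.morphologyEx((rb<th).astype(np.uint8),cv2.MORPH_OPEN,np.ones((9,9))))),.012); print('plate',rect(P))
g=cv2.cvtColor(im,cv2.COLOR_RGB2GRAY)
# pulley
im2,b2=crop(f,225,289,24); rb=im2[...,0].astype(int)-im2[...,2]; print('wood',np.median(rb[:20]))
for th in(5,8):
    c=blob(cv2.morphologyEx((rb<th).astype(np.uint8),cv2.MORPH_OPEN,np.ones((9,9)))); P=cast(f,b2(c),.014); print('pulley outer@14',rect(P),cv2.minEnclosingCircle((P*1e3).astype(np.float32)))
im3,b3=crop(s,245,242,22); 
print(proj(f,[[.334,0,0]]))
def line(a): return ' '.join(f'{x:3d}' for x in a[::4])
G=cv2.cvtColor(f['color'],cv2.COLOR_RGB2GRAY); print('shaft');print(G[254:284,328:364])
print('pulley');print(G[273:306,209:242])
E
```

```text
block (array([ 442.6, -277.7]), array([ 44.3, 118.8]), 11.1)
block (array([ 442.6, -277.7]), array([ 44.3, 118.8]), 11.1)
key top 5166.015625 [[ 440.37711089 -272.1779333 ]]
key top 5166.015625 [[ 440.37711089 -272.1779333 ]]
rb wood 13.0 plate 0.0
plate (array([513.1, -53.2]), array([97.7, 96.9]), 0.8)
plate (array([513.2, -53.2]), array([99.3, 98.6]), 0.9)
plate (array([513.1, -53.2]), array([101.3, 100.4]), 1.1)
wood 13.0
pulley outer@14 (array([465.5, 223. ]), array([62.2, 62.3]), 2.4) ((465.12518310546875, 222.9524688720703), 31.98394012451172)
pulley outer@14 (array([465.5, 223.4]), array([65.1, 64.4]), 71.6) ((465.3863220214844, 222.98036193847656), 33.32102584838867)
[[321.59319382 346.59618268]]
shaft
[[126 129 131 ... 126 128 130]
 [131 132 132 ... 130 132 130]
 [132 133 131 ... 130 130 128]
 ...
 [133 134 136 ... 131 127 123]
 [123 127 132 ... 122 112 106]
 [104 115 127 ... 104  89  82]]
pulley
[[171 173 172 ... 172 172 170]
 [173 172 172 ... 171 170 171]
 [171 171 171 ... 172 172 172]
 ...
 [172 173 172 ... 173 172 172]
 [171 173 170 ... 172 172 173]
 [171 170 171 ... 171 171 171]]
```

Emit:
{"name": "apply_moves", "arguments": {"moves": [[[-30.2,-31.1,0,0,0],[-30.2,-31.1,0,0,0],[-30.2,-31.1,0,0,0],[-30.2,-31.1,0,0,0],[-30.2,-31.1,0,0,0],[-30.2,-31.1,0,0,0],[-30.2,-31.1,0,0,0],[-30.2,-31.1,0,0,0]]], "newtons": 40}}

```text
time: 1.0
ee_pos: [0.33, 0.3006, 0.2313]
tool_rot: [[-0.967, 0.255, 0.0], [0.255, 0.967, 0.0], [-0.0, 0.0, -1.0]]
wrist_force: [0.5, -0.1, 0.4]
width: 0.501
gripper_force: 0.0
```

Emit:
{"name": "apply_moves", "arguments": {"moves": [[[-30.2,-31.1,0,0,0],[-30.2,-31.1,0,0,0],[-30.2,-31.1,0,0,0],[-30.2,-31.1,0,0,0],[-30.2,-31.1,0,0,0],[-30.2,-31.1,0,0,0],[-30.2,-31.1,0,0,0],[-30.2,-31.1,0,0,0]]]}}

```text
time: 1.8
ee_pos: [0.5003, -0.0018, 0.2313]
tool_rot: [[-0.967, 0.255, 0.0], [0.255, 0.967, 0.0], [-0.0, 0.0, -1.0]]
wrist_force: [0.5, 0.8, -0.2]
width: 0.501
gripper_force: 0.0
```

Emit:
{"name": "apply_moves", "arguments": {"moves": [[[-4.3,-44.8,0,0,0],[-4.3,-44.8,0,0,0],[-4.3,-44.8,0,0,0],[-4.3,-44.8,0,0,0],[-4.3,-44.8,0,0,0],[-4.3,-44.8,0,0,0],[-4.3,-44.8,0,0,0]]]}}

```text
time: 2.5
ee_pos: [0.4482, -0.3127, 0.2313]
tool_rot: [[-0.967, 0.255, 0.0], [0.255, 0.967, 0.0], [-0.0, 0.0, -1.0]]
wrist_force: [0.9, 0.2, 0.1]
width: 0.502
gripper_force: 0.0
```

Emit:
{"name": "apply_moves", "arguments": {"moves": [[[0,0,25,-0.113,0],[0,0,25,-0.113,0],[0,0,25,-0.113,0],[0,0,25,-0.113,0],[0,0,0,0,0]]]}}

```text
time: 3.0
ee_pos: [0.4475, -0.3098, 0.1287]
tool_rot: [[-0.981, -0.195, -0.004], [-0.195, 0.981, 0.003], [0.003, 0.004, -1.0]]
wrist_force: [-0.3, -0.1, -0.6]
width: 0.5
gripper_force: 0.0
```

Run:
```python
from m import *
f=cv2.imread('pics/top0.png')
F=grab('top','t1.png');S=grab('side','s1.png'); np.set_printoptions(linewidth=250,threshold=100000)
f=dict(F,color=cv2.imread('pics/top0.png')[:,:,::-1].copy());s=dict(S,color=cv2.imread('pics/side0.png')[:,:,::-1].copy())
G=cv2.cvtColor(f['color'],cv2.COLOR_RGB2GRAY);H=cv2.cvtColor(s['color'],cv2.COLOR_RGB2GRAY)
print('key top u456',G[285:301,452:472]);print('key side u383',H[344:372,384:402])
print('shaft u330',G[255:284,330:362]); print('pul',G[274:305,209:242])
print('pred key top',proj(f,[.4492,-.3114,.056]),'side',proj(s,[.4492,-.3114,.056]))
print('pred shaft',proj(f,[[.513,-.053,.07],[.498,-.053,.07]]),'side',proj(s,[.513,-.053,.07]))
```

```text
key top u456 [[156 148 145 140 133 124 117 111 105  99  94  89  87  86  82  81  86 114 149 168]
 [124 116 110 106  98  93  89  88  85  84  81  81  83  82  81  81  84 106 143 166]
 [ 94  90  89  86  84  82  82  83  83  83  80  82  82  82  81  80  82  97 132 159]
 [ 84  82  83  83  83  83  82  83  83  81  83  82  82  81  82  80  80  91 121 154]
 [ 83  83  82  82  82  83  82  82  83  81  82  82  83  83  82  82  81  86 111 149]
 [ 84  83  83  83  83  83  82  83  83  83  86  90  92  90  86  83  82  82 104 143]
 [ 84  84  84  83  83  83  80  79  81  88 105 117 121 113  97  84  81  81  97 133]
 [ 84  83  83  83  81  77  72  68  73  99 131 150 154 140 110  87  81  81  92 121]
 [ 82  84  82  82  76  68  62  59  64  98 141 164 166 151 118  90  82  80  85 111]
 [ 83  81  82  79  70  60  56  53  56  85 125 147 149 135 110  89  82  81  81 105]
 [ 83  84  83  80  69  60  56  52  54  69  94 109 112 105  94  85  81  81  82  97]
 [ 82  82  85  79  72  64  61  58  59  65  74  82  86  86  85  84  82  83  82  91]
 [ 84  83  83  81  78  73  71  70  71  73  77  79  82  82  82  83  82  84  81  86]
 [ 83  8
[... 9840 characters left out ...]
71 168 157 143 130 124 122 114 109 107 108 117 125 121 116 122 136 143 148 159 168 172 172 171 172 171 171 171]
 [174 172 173 172 171 174 172 169 162 147 142 142 129 120 117 117 118 121 122 125 135 149 161 167 171 172 173 173 172 172 171 172 171]
 [173 173 173 172 172 172 173 172 169 163 162 162 155 146 146 145 143 144 148 151 159 168 171 172 173 173 174 172 173 174 174 173 173]
 [171 171 170 172 171 172 171 172 171 170 171 171 168 167 167 167 166 167 167 169 170 171 173 172 173 172 172 172 172 171 173 172 173]]
pred key top [[463.23726668 293.49475125]] side [[392.98035458 353.40919773]]
pred shaft [[345.51904958 263.84818111]
 [345.58341763 270.59036968]] side [[326.2781448  262.41700539]]
```

The key spot in the top view at about (463.6,293) agrees with the block geometry to roughly 1 mm. I'll descend and grip it.

Emit:
{"name": "apply_moves", "arguments": {"moves": [[[-2.4,-3.2,20,0,-0.3],[0,0,25,0,-0.3],[0,0,25,0,-0.3],[0,0,15.5,0,-0.3],[0,0,0,0,-0.3],[0,0,0,0,-0.6],[0,0,0,0,-0.6]]]}}

```text
time: 3.8
ee_pos: [0.4526, -0.3142, 0.0474]
tool_rot: [[-0.981, -0.192, 0.002], [-0.192, 0.981, -0.002], [-0.001, -0.002, -1.0]]
wrist_force: [0.4, -0.7, 1.2]
width: 0.198
gripper_force: 0.0
```

Emit:
{"name": "apply_moves", "arguments": {"moves": [[[0,0,0,0,-0.7],[0,0,0,0,-0.8],[0,0,0,0,-0.85],[0,0,0,0,-1],[0,0,0,0,-1],[0,0,0,0,-1],[0,0,0,0,-1]]]}}

```text
time: 4.5
ee_pos: [0.4523, -0.314, 0.0467]
tool_rot: [[-0.981, -0.193, 0.001], [-0.193, 0.981, -0.001], [-0.001, -0.001, -1.0]]
wrist_force: [-0.6, 0.6, 10.2]
width: 0.097
gripper_force: 39.2
```

Run:
```python
from m import *
S=grab('side');F=grab('top')
a=cv2.resize(S['color'][290:390,330:450],(480,400),interpolation=cv2.INTER_CUBIC)
b=cv2.resize(F['color'][250:330,425:489],(320,400),interpolation=cv2.INTER_CUBIC)
cv2.imwrite('pics/g1.png',np.hstack([a,b])[:,:,::-1]); print(ctrl.sense()['joint_positions'])
```

```text
[-4.09792859e+01  3.65927444e+01  9.79813417e+01  4.98955690e-03
  4.53313337e+01 -1.42094775e+02]
```

View pics/g1.png

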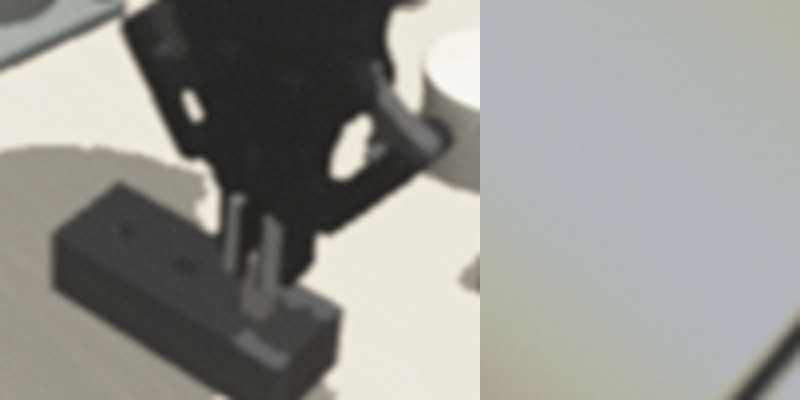

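The pads at (235,235) and (272,250) hold the key top. I'll lift it and turn to the stand's yaw.

Emit:
{"name": "apply_moves", "arguments": {"moves": [[[0,0,-5,0,-1],[0,0,-10,0,-1],[0,0,-20,0,-1],[0,0,-30,0,-1],[0,0,-35,0,-1],[0,0,-20,0,-1],[0,0,0,0.1,-1],[0,0,0,0.094,-1]]]}}

```text
time: 5.4
ee_pos: [0.4521, -0.3138, 0.1675]
tool_rot: [[-1.0, 0.004, 0.002], [0.004, 1.0, -0.001], [-0.002, -0.001, -1.0]]
wrist_force: [-0.4, -0.4, 0.1]
width: 0.09
gripper_force: 39.1
```

Emit:
{"name": "apply_moves", "arguments": {"moves": [[[-2,37,0,0,-1],[-2,37,0,0,-1],[-2,37,0,0,-1],[-2,37,0,0,-1],[-2,37,0,0,-1],[-2,37,0,0,-1],[-2,37,0,0,-1],[0,0,0,0,-1]]]}}

```text
time: 6.2
ee_pos: [0.4653, -0.0511, 0.1665]
tool_rot: [[-1.0, -0.003, -0.0], [-0.003, 1.0, 0.001], [0.0, 0.001, -1.0]]
wrist_force: [-0.3, -0.9, -0.2]
width: 0.093
gripper_force: 39.1
```

Run:
```python
from m import *
x=ctrl.sense(); print(x['ee_pos'],x['width'],x['gripper_force'],x['wrist_force'])
S=grab('side'); p=x['ee_pos']; print(proj(S,[p,p-[0,0,.0367]]), proj(S,[.513,-.053,.07]))
a=cv2.resize(S['color'][180:310,250:380],(600,600),interpolation=cv2.INTER_CUBIC)
cv2.imwrite('pics/g2.png',a[:,:,::-1])
```

```text
[ 0.46532716 -0.05111133  0.16649045] 0.09299029406192737 39.134045876562595 [-0.27143551 -0.87330603 -0.18497578]
[[304.02858462 224.79554402]
 [304.73741505 242.39979882]] [[326.2781448  262.41700539]]
```

View pics/g2.png

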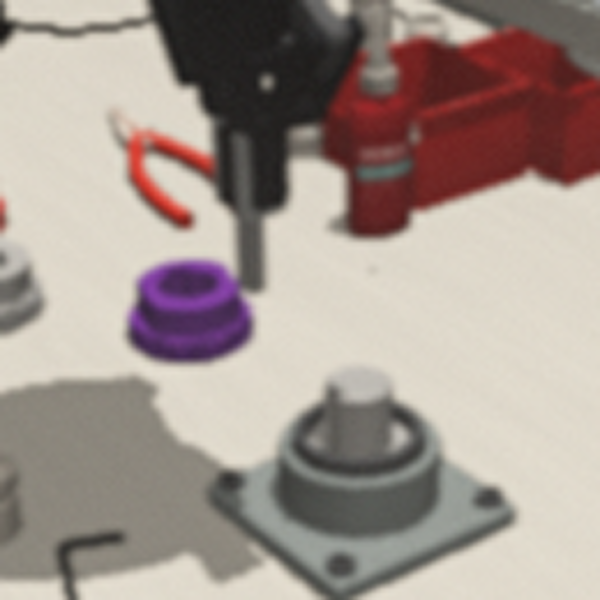

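The held key's foot in the side view, near (304.6,242.4), coincides with the predicted centre, so the key is centred in the hand. The shaft end is near (328,262), which puts the axis at about (515,-55) mm. I'll come in from -x and probe for the slot.

Emit:
{"name": "apply_moves", "arguments": {"moves": [[[-5,-5,25,0,-1],[-5,0,25,0,-1],[-5,0,24.5,0,-1],[0,0,0,0,-1],[-5,0,0,0,-1],[-3,0,0,0,-1],[-2,0,0,0,-1],[0,0,0,0,-1]]]}}

```text
time: 7.05
ee_pos: [0.4915, -0.0597, 0.0921]
tool_rot: [[-1.0, -0.0, 0.002], [-0.0, 1.0, -0.0], [-0.002, -0.0, -1.0]]
wrist_force: [-0.2, -0.1, 0.2]
width: 0.092
gripper_force: 39.1
```

Emit:
{"name": "apply_moves", "arguments": {"moves": [[[-1,0,0,0,-1],[-1,0,0,0,-1],[-1,0,0,0,-1],[-1,0,0,0,-1],[-1,0,0,0,-1],[0,0,0,0,-1]]]}}

```text
time: 7.65
ee_pos: [0.4959, -0.0596, 0.0912]
tool_rot: [[-1.0, -0.0, 0.0], [-0.0, 1.0, -0.0], [-0.0, -0.0, -1.0]]
wrist_force: [-0.7, 0.6, -0.6]
width: 0.092
gripper_force: 39.1
```

Emit:
{"name": "apply_moves", "arguments": {"moves": [[[1,1.8,0,0,-1],[0,1.8,0,0,-1],[-0.7,0,0,0,-1],[-0.7,0,0,0,-1],[-0.7,0,0,0,-1],[0,0,0,0,-1]]]}}

```text
time: 8.25
ee_pos: [0.4971, -0.056, 0.0913]
tool_rot: [[-1.0, -0.0, 0.0], [-0.0, 1.0, -0.0], [-0.0, -0.0, -1.0]]
wrist_force: [0.4, -0.1, -1.2]
width: 0.094
gripper_force: 39.1
```

Emit:
{"name": "apply_moves", "arguments": {"moves": [[[-0.7,0,0,0,-1],[-0.7,0,0,0,-1],[0,0,0,0,-1]]]}}

```text
time: 8.55
ee_pos: [0.4982, -0.056, 0.0912]
tool_rot: [[-1.0, -0.0, -0.0], [-0.0, 1.0, 0.0], [0.0, 0.0, -1.0]]
wrist_force: [-1.7, 0.4, 0.6]
width: 0.09
gripper_force: 39.2
```

Emit:
{"name": "apply_moves", "arguments": {"moves": [[[-0.5,0,0,0,-1],[-0.5,0,0,0,-1],[0,0,0,0,-1]]]}}

```text
time: 8.85
ee_pos: [0.4991, -0.0559, 0.0912]
tool_rot: [[-1.0, -0.0, -0.001], [-0.0, 1.0, 0.0], [0.001, 0.0, -1.0]]
wrist_force: [-3.1, -0.8, 1.5]
width: 0.098
gripper_force: 39.3
```

Emit:
{"name": "apply_moves", "arguments": {"moves": [[[0.6,-0.7,0,0,-1],[0,-0.7,0,0,-1],[0,0,0,0,-1]]]}}

```text
time: 9.15
ee_pos: [0.4986, -0.0574, 0.0912]
tool_rot: [[-1.0, -0.0, -0.0], [-0.0, 1.0, 0.0], [0.0, 0.0, -1.0]]
wrist_force: [-1.8, 1.4, -0.5]
width: 0.095
gripper_force: 39.2
```

Emit:
{"name": "apply_moves", "arguments": {"moves": [[[0,-0.7,0,0,-1],[0,-0.7,0,0,-1],[0,0,0,0,-1]]]}}

```text
time: 9.45
ee_pos: [0.4987, -0.0589, 0.0913]
tool_rot: [[-1.0, -0.0, -0.0], [-0.0, 1.0, 0.0], [0.0, 0.0, -1.0]]
wrist_force: [-1.4, 1.0, -0.6]
width: 0.093
gripper_force: 39.2
```

Emit:
{"name": "apply_moves", "arguments": {"moves": [[[-0.8,0,0,0,-1],[-0.8,0,0,0,-1],[0,0,0,0,-1]]]}}

```text
time: 9.75
ee_pos: [0.5001, -0.0587, 0.0912]
tool_rot: [[-1.0, -0.0, -0.001], [-0.0, 1.0, 0.0], [0.001, 0.0, -1.0]]
wrist_force: [-4.5, 0.5, 2.2]
width: 0.094
gripper_force: 39.4
```

Emit:
{"name": "apply_moves", "arguments": {"moves": [[[0.8,0,0,0,-1],[0,0.75,0,0,-1],[0,0.75,0,0,-1],[0,0.75,0,0,-1],[0,0.75,0,0,-1],[0,0,0,0,-1]]], "newtons": 90}}

```text
time: 10.35
ee_pos: [0.4995, -0.0557, 0.0913]
tool_rot: [[-1.0, -0.0, 0.0], [-0.0, 1.0, 0.0], [-0.0, 0.0, -1.0]]
wrist_force: [-3.0, -0.1, 0.2]
width: 0.063
gripper_force: 88.4
```

Emit:
{"name": "apply_moves", "arguments": {"moves": [[[0,0.75,0,0,-1],[0,0.75,0,0,-1],[0,0,0,0,-1]]]}}

```text
time: 10.65
ee_pos: [0.4995, -0.0542, 0.0913]
tool_rot: [[-1.0, -0.0, -0.0], [-0.0, 1.0, 0.0], [0.0, 0.0, -1.0]]
wrist_force: [-3.9, -0.6, 0.0]
width: 0.068
gripper_force: 88.4
```

Emit:
{"name": "apply_moves", "arguments": {"moves": [[[0,0.75,0,0,-1],[0,0.75,0,0,-1],[0,0,0,0,-1]]]}}

```text
time: 10.95
ee_pos: [0.4999, -0.0527, 0.0914]
tool_rot: [[-1.0, -0.0, 0.001], [-0.0, 1.0, -0.0], [-0.001, -0.0, -1.0]]
wrist_force: [0.6, -0.4, -0.2]
width: 0.06
gripper_force: 88.4
```

Emit:
{"name": "apply_moves", "arguments": {"moves": [[[0,0.75,0,0,-1],[0,0.75,0,0,-1],[0,0,0,0,-1]]]}}

```text
time: 11.25
ee_pos: [0.4997, -0.0514, 0.0914]
tool_rot: [[-1.0, -0.0, 0.001], [-0.0, 1.0, -0.0], [-0.001, -0.0, -1.0]]
wrist_force: [-0.2, -3.7, 1.5]
width: 0.063
gripper_force: 88.7
```

Emit:
{"name": "apply_moves", "arguments": {"moves": [[[0,0.75,0,0,-1],[0,0.75,0,0,-1],[0,0,0,0,-1]]]}}

```text
time: 11.55
ee_pos: [0.4998, -0.0502, 0.0915]
tool_rot: [[-1.0, -0.0, 0.001], [-0.0, 1.0, -0.001], [-0.001, -0.001, -1.0]]
wrist_force: [0.3, -7.8, 3.8]
width: 0.062
gripper_force: 89.0
```

Emit:
{"name": "apply_moves", "arguments": {"moves": [[[0,-1.3,0,0,-1],[0,-1.4,0,0,-1],[-0.7,0,0,0,-1],[-0.7,0,0,0,-1],[0,0,0,0,-1]]]}}

```text
time: 12.05
ee_pos: [0.5008, -0.0523, 0.0912]
tool_rot: [[-1.0, -0.0, -0.0], [-0.0, 1.0, 0.0], [0.0, 0.0, -1.0]]
wrist_force: [0.2, -1.8, -1.3]
width: 0.061
gripper_force: 88.4
```

Emit:
{"name": "apply_moves", "arguments": {"moves": [[[-0.6,0,0,0,-1],[-0.6,0,0,0,-1],[0,0,0,0,-1]]]}}

```text
time: 12.35
ee_pos: [0.502, -0.0524, 0.0912]
tool_rot: [[-1.0, -0.0, -0.0], [-0.0, 1.0, 0.0], [0.0, 0.0, -1.0]]
wrist_force: [-1.5, -1.4, 0.6]
width: 0.065
gripper_force: 88.5
```

Emit:
{"name": "apply_moves", "arguments": {"moves": [[[-0.5,0,0,0,-1],[-0.5,0,0,0,-1],[0,0,0,0,-1]]]}}

```text
time: 12.65
ee_pos: [0.5029, -0.0524, 0.0912]
tool_rot: [[-1.0, -0.0, -0.0], [-0.0, 1.0, 0.0], [0.0, 0.0, -1.0]]
wrist_force: [-4.6, -1.2, 0.8]
width: 0.061
gripper_force: 88.6
```

Emit:
{"name": "apply_moves", "arguments": {"moves": [[[-0.5,0,0,0,-1],[-0.5,0,0,0,-1],[0,0,0,0,-1]]]}}

```text
time: 12.95
ee_pos: [0.5038, -0.0524, 0.0912]
tool_rot: [[-1.0, -0.0, -0.001], [-0.0, 1.0, 0.0], [0.001, 0.0, -1.0]]
wrist_force: [-5.0, -0.7, 2.7]
width: 0.063
gripper_force: 88.8
```

Emit:
{"name": "apply_moves", "arguments": {"moves": [[[1.2,0,0,0,-1],[1.2,-0.5,0,0,-1],[0,-0.5,0,0,-1],[0,0,0,0,-1]]]}}

```text
time: 13.35
ee_pos: [0.5019, -0.0535, 0.0913]
tool_rot: [[-1.0, -0.0, 0.0], [-0.0, 1.0, 0.0], [-0.0, 0.0, -1.0]]
wrist_force: [-1.2, 1.7, -0.1]
width: 0.061
gripper_force: 88.5
```

Emit:
{"name": "apply_moves", "arguments": {"moves": [[[0,-0.4,0,0,-1],[0,-0.4,0,0,-1],[0,0,0,0,-1]]]}}

```text
time: 13.65
ee_pos: [0.5018, -0.0543, 0.0913]
tool_rot: [[-1.0, -0.0, 0.0], [-0.0, 1.0, 0.0], [-0.0, 0.0, -1.0]]
wrist_force: [-1.5, 1.4, 0.6]
width: 0.063
gripper_force: 88.6
```

Emit:
{"name": "apply_moves", "arguments": {"moves": [[[0,-0.4,0,0,-1],[0,-0.4,0,0,-1],[0,0,0,0,-1]]]}}

```text
time: 13.95
ee_pos: [0.5017, -0.0549, 0.0913]
tool_rot: [[-1.0, -0.0, 0.0], [-0.0, 1.0, 0.0], [-0.0, 0.0, -1.0]]
wrist_force: [-1.6, 4.6, 2.4]
width: 0.065
gripper_force: 88.9
```

Run:
```python
from m import *
x=ctrl.sense(); print(x['ee_pos'],x['wrist_force'],x['torque'])
```

```text
[ 0.50168467 -0.05494871  0.09132227] [-1.62502573  4.64029532  2.35063124] [ 0.88001474  0.23968086 -0.02265323]
```

Emit:
{"name": "apply_moves", "arguments": {"moves": [[[0.5,0.9,0,0,-1],[0,0.9,0,0,-1],[0,0,0,0.07,-1],[0,0,0,0.07,-1],[0,0,0,0,-1],[0,0,0,0,-1]]]}}

```text
time: 14.55
ee_pos: [0.5013, -0.0534, 0.0913]
tool_rot: [[-0.991, 0.137, 0.0], [0.137, 0.991, -0.0], [-0.0, -0.0, -1.0]]
wrist_force: [-0.5, -0.7, -0.5]
width: 0.065
gripper_force: 88.5
```

Run:
```python
from m import *
x=ctrl.sense(); print(x['ee_pos'],x['wrist_force'],x['torque'])
```

```text
[ 0.50129121 -0.05337666  0.09127873] [-0.45500615 -0.71099173 -0.5133774 ] [-0.03914301  0.10495663  0.00394477]
```

Emit:
{"name": "apply_moves", "arguments": {"moves": [[[0,0,0,-0.07,-1],[0,0,0,-0.07,-1],[0,0,0,-0.07,-1],[0,0,0,-0.07,-1],[0,0,0,0,-1],[0,0,0,0,-1]]]}}

```text
time: 15.15
ee_pos: [0.5012, -0.0533, 0.0913]
tool_rot: [[-0.99, -0.139, -0.0], [-0.139, 0.99, -0.0], [0.0, -0.0, -1.0]]
wrist_force: [-1.0, -0.2, -1.2]
width: 0.068
gripper_force: 88.5
```

Run:
```python
from m import *
x=ctrl.sense(); print(x['ee_pos'],x['wrist_force'],x['torque'])
```

```text
[ 0.50116637 -0.05333689  0.09129045] [-0.97204221 -0.19441304 -1.22463396] [-0.10851658  0.16077627  0.04057291]
```

Emit:
{"name": "apply_moves", "arguments": {"moves": [[[0.2,0,0,0.1,-1],[0,0,0,0.1,-1],[0,0,5,0,-1],[0,0,4,0,-1],[0,0,2,0,-1],[0,0,0,0,-1]]]}}

```text
time: 15.75
ee_pos: [0.5008, -0.0532, 0.0798]
tool_rot: [[-0.998, 0.059, -0.001], [0.059, 0.998, 0.0], [0.001, 0.0, -1.0]]
wrist_force: [1.0, -1.0, -0.2]
width: 0.065
gripper_force: 88.5
```

Emit:
{"name": "apply_moves", "arguments": {"moves": [[[0,0,1.5,0,-1],[0,0,1.5,0,-1],[0,0,0,0,-1]]]}}

```text
time: 16.05
ee_pos: [0.5009, -0.0533, 0.0771]
tool_rot: [[-0.998, 0.06, -0.0], [0.06, 0.998, 0.0], [0.0, 0.0, -1.0]]
wrist_force: [0.1, 0.4, -1.0]
width: 0.064
gripper_force: 88.5
```

Emit:
{"name": "apply_moves", "arguments": {"moves": [[[0,0,0.7,0,-1],[0,0,0.7,0,-1],[0,0,0,0,-1]]]}}

```text
time: 16.35
ee_pos: [0.5009, -0.0533, 0.0758]
tool_rot: [[-0.998, 0.06, -0.0], [0.06, 0.998, 0.0], [0.0, 0.0, -1.0]]
wrist_force: [0.6, 0.3, -0.4]
width: 0.064
gripper_force: 88.5
```

Emit:
{"name": "apply_moves", "arguments": {"moves": [[[0,0,0.7,0,-1],[0,0,0.7,0,-1],[0,0,0,0,-1]]]}}

```text
time: 16.65
ee_pos: [0.501, -0.0533, 0.0744]
tool_rot: [[-0.998, 0.06, -0.0], [0.06, 0.998, 0.0], [0.0, 0.0, -1.0]]
wrist_force: [-0.4, -0.6, -0.4]
width: 0.062
gripper_force: 88.5
```

Emit:
{"name": "apply_moves", "arguments": {"moves": [[[0,0,0.7,0,-1],[0,0,0.7,0,-1],[0,0,0,0,-1]]]}}

```text
time: 16.95
ee_pos: [0.5009, -0.0533, 0.073]
tool_rot: [[-0.998, 0.06, -0.0], [0.06, 0.998, 0.0], [0.0, 0.0, -1.0]]
wrist_force: [-0.3, -0.1, -0.2]
width: 0.063
gripper_force: 88.5
```

Emit:
{"name": "apply_moves", "arguments": {"moves": [[[0,0,0.6,0,-1],[0,0,0.6,0,-1],[0,0,0,0,-1]]]}}

```text
time: 17.25
ee_pos: [0.5009, -0.0533, 0.0718]
tool_rot: [[-0.998, 0.06, -0.0], [0.06, 0.998, 0.0], [0.0, 0.0, -1.0]]
wrist_force: [0.6, 0.5, 0.3]
width: 0.062
gripper_force: 88.5
```

Run:
```python
from m import *
x=ctrl.sense(); print(x['ee_pos'],x['wrist_force'],x['torque'])
S=grab('side')
a=cv2.resize(S['color'][225:305,280:380],(800,640),interpolation=cv2.INTER_CUBIC)[:600]
cv2.imwrite('pics/g3.png',a[:,:,::-1])
```

```text
[ 0.50094269 -0.05331432  0.07179621] [0.60998253 0.47187272 0.25969701] [ 0.06345055 -0.01965375 -0.02598728]
```

View pics/g3.png

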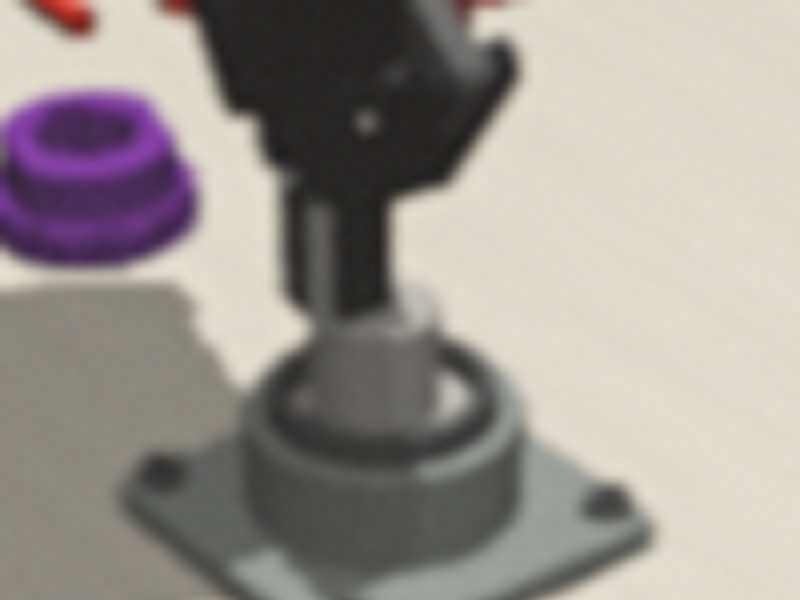

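The key stands in the slot with its foot inside the pocket and no contact force, so I'll release it.

Emit:
{"name": "apply_moves", "arguments": {"moves": [[[0,0,0,0,-0.7],[0,0,0,0,-0.6],[0,0,0,0,-0.5],[0,0,0,0,-0.5],[0,0,-5,0,-0.5],[0,0,-15,0,-0.4],[0,0,-40,0,-0.4],[0,0,-40,0,-0.4]]], "newtons": 40}}

```text
time: 18.1
ee_pos: [0.5004, -0.0532, 0.173]
tool_rot: [[-0.998, 0.06, -0.002], [0.06, 0.998, 0.0], [0.002, 0.0, -1.0]]
wrist_force: [1.0, -0.4, 0.6]
width: 0.299
gripper_force: 0.0
```

Emit:
{"name": "apply_moves", "arguments": {"moves": [[[0,40,0,0,0.5],[0,45,0,0,0.5],[0,45,0,0,0.7],[0,45,0,0,0.7],[0,45,0,0,0.7],[0,45,0,0,0.7],[0,0,0,0,0.7]]]}}

```text
time: 18.8
ee_pos: [0.5168, 0.2159, 0.1723]
tool_rot: [[-0.998, 0.056, 0.001], [0.056, 0.998, 0.001], [-0.001, 0.001, -1.0]]
wrist_force: [1.3, -0.5, 0.6]
width: 0.853
gripper_force: 0.0
```

Run:
```python
from m import *
S=grab('side','s4.png');F=grab('top','t4.png')
a=cv2.resize(S['color'][240:305,285:365],(480,390),interpolation=cv2.INTER_CUBIC)
b=cv2.resize(F['color'][243:293,320:370],(320,320),interpolation=cv2.INTER_CUBIC); b=np.vstack([b,np.zeros((70,320,3),np.uint8)])
cv2.imwrite('pics/g4.png',np.hstack([a,b])[:,:,::-1])
```

```text
(no output)
```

View pics/g4.png

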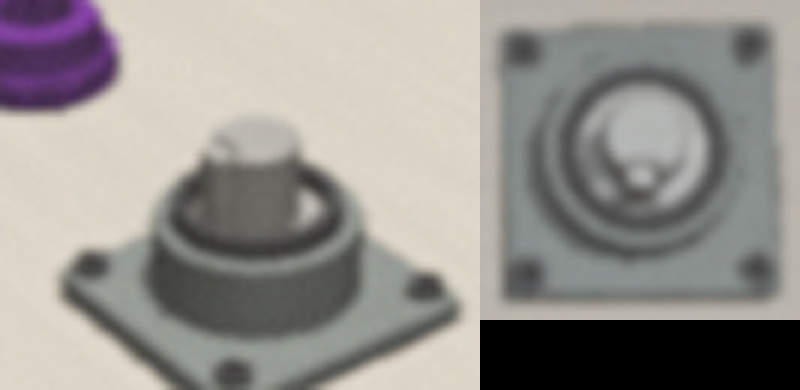

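The key sits in the slot with its top about level with the shaft end: side crop (225,140), and a bright top-face spot in the top crop at (640,182). So it is down. Next come its angle and the pulley pose.

Run:
```python
from m import *
F=grab('top'); G=cv2.cvtColor(F['color'],cv2.COLOR_RGB2GRAY).astype(float)
w=np.clip(G[268:275,341:350]-135,0,None); print(G[266:277,339:352].astype(int)); 
yy,xx=np.mgrid[268:275,341:350]; u,v=(w*xx).sum()/w.sum(),(w*yy).sum()/w.sum()
k=onz(F,u,v,.068)*1e3; print('key spot',u,v,k)
im,b=crop(F,345,268,32); rb=im[...,0].astype(int)-im[...,2]
for th in (4,6):
  P=cast(F,b(blob(cv2.morphologyEx((rb<th).astype(np.uint8),cv2.MORPH_OPEN,np.ones((9,9))))),.012); print('plate',rect(P))
f=dict(F,color=cv2.imread('pics/top0.png')[:,:,::-1].copy())
for uv,z in(((235,286),.03),((230.4,297),.03),((218.3,293.3),.03),((217.3,286.5),.03)): print(uv,onz(f,*uv,z)[:2]*1e3)
g=cv2.cvtColor(crop(f,225,289,24)[0],cv2.COLOR_RGB2GRAY)
x=ctrl.sense(); print(x['ee_pos'],x['joint_positions'],x['tool_rot'])
s=dict(grab('side'),color=cv2.imread('pics/side0.png')[:,:,::-1].copy()); im,b=crop(s,245,242,22); sat=cv2.cvtColor(im,cv2.COLOR_RGB2HSV)[...,1]; rb=im[...,0].astype(int)-im[...,2]
print('side wood rb',rb[:20,-60:].mean()); m=(np.abs(rb)<10)
c=blob(cv2.morphologyEx(m.astype(np.uint8),cv2.MORPH_OPEN,np.ones((9,9)))); q=b(c); print('side pulley u',q.min(0),q.max(0)); 
for p in([.4655,.223],[.4675,.2212]): print(proj(s,[[*p,0],[*p,.014],[*p,.03]]))
```

```text
[[112 142 170 179 178 179 176 177 179 181 181 174 168]
 [101 120 150 164 165 165 166 165 166 172 175 165 157]
 [ 97  98 119 137 148 154 155 149 145 152 155 147 150]
 [103  89  91 112 144 163 166 154 132 126 132 135 153]
 [118 100  85 103 147 173 177 164 130 111 123 147 167]
 [137 119  97  99 127 151 159 151 125 119 144 168 179]
 [148 133 110  92  96 107 116 116 121 143 167 178 173]
 [136 129 110  90  79  81  86  97 123 156 173 168 152]
 [107 108 100  93  91  92  99 109 127 150 153 140 119]
 [ 85  88  91  95 103 110 112 114 118 123 119 106  92]
 [ 78  78  80  90  97 103 103 100  96  95  91  85  83]]
key spot 346.1038461538462 270.2634615384615 [499.02501215 -54.24046362  68.        ]
plate (array([513.1, -53.1]), array([98.6, 98.1]), 0.9)
plate (array([513.2, -53.1]), array([99.8, 99.2]), 1.0)
(235, 286) [468.66878822 196.56608712]
(230.4, 297) [443.67376129 206.1867428 ]
(218.3, 293.3) [452.04250667 233.98511617]
(217.3, 286.5) [467.51659975 236.87036593]
[0.51655771 0.21110219 0.17197272] [ 1.61039944e+01  2.67482594e+01  9.07898561e+01 -1.25481290e-02
  6.24786116e+01 -7.05070906e+01] [[-9.98257238e-01  5.90121619e-02 -2.26604322e-04]
 [ 5.90122218e-02  9.98257224e-01 -2.67578794e-04]
 [ 2.10418999e-04 -2.80484893e-04 -9.99999939e-01]]
side wood rb 19.921666666666667
side pulley u [233.4375 238.4375] [257.9375 252.0625]
[[245.47497248 247.27938548]
 [244.91783001 242.27847029]
 [244.27287525 236.48935132]]
[[246.53463295 247.32224762]
 [245.98366953 242.3201217 ]
 [245.3458653  236.52957936]]
```

Emit:
{"name": "apply_moves", "arguments": {"moves": [[[25,3.7,10,0,0.7],[24.9,3.7,20,0,0.7],[0,0,10,0.111,0.7],[0,0,10,0.111,0.7],[0,0,10,0.111,0.7],[0,0,0,0,0.7],[0,0,0,0,0.7]]]}}

```text
time: 19.7
ee_pos: [0.4676, 0.2208, 0.1122]
tool_rot: [[-0.925, 0.381, -0.0], [0.381, 0.925, -0.0], [0.0, -0.0, -1.0]]
wrist_force: [0.3, 0.2, -0.3]
width: 0.848
gripper_force: 0.0
```

Run:
```python
from m import *
x=ctrl.sense(); p=x['ee_pos'];print(p,x['tool_rot'][:,1])
S=grab('side')
q=[.4672,.2214]; print(proj(S,[[*q,.03],p]))
a=cv2.resize(S['color'][190:270,200:300],(750,600),interpolation=cv2.INTER_CUBIC)
cv2.imwrite('pics/g5.png',a[:,:,::-1])
```

```text
[0.46760734 0.22075137 0.1121673 ] [ 3.80871487e-01  9.24627960e-01 -2.14217606e-04]
[[245.1978636  236.53398948]
 [242.05354863 205.53825128]]
```

View pics/g5.png

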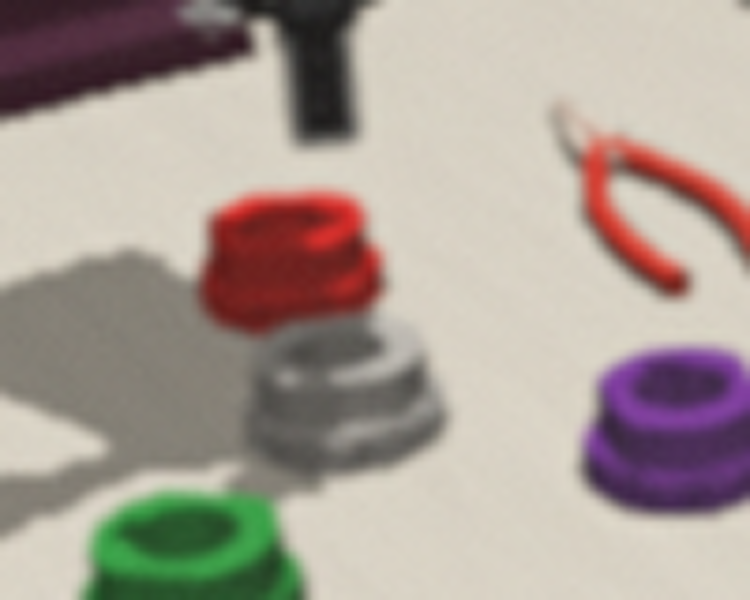

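The pulley rim spans crop columns 247–443, a centre at u≈246, which agrees with the estimate. The fingers are edge-on at (325,90). I'll descend and grip.

Emit:
{"name": "apply_moves", "arguments": {"moves": [[[0,0,30,0,0.7],[0,0,30,0,0.7],[0,0,20,0,0.7],[0,0,10,0,0.7],[0,0,4,0,0.7],[0,0,3,0,0.7],[0,0,0,0,0.7]]]}}

```text
time: 20.45
ee_pos: [0.4679, 0.2217, 0.0154]
tool_rot: [[-0.924, 0.382, 0.001], [0.382, 0.924, 0.0], [-0.001, 0.001, -1.0]]
wrist_force: [0.2, -0.2, 0.5]
width: 0.849
gripper_force: 0.0
```

Emit:
{"name": "apply_moves", "arguments": {"moves": [[[0,0,0,0,0.3],[0,0,0,0,0.2],[0,0,0,0,0.1],[0,0,0,0,0.0],[0,0,0,0,-0.2],[0,0,0,0,-0.3],[0,0,0,0,-0.3]]], "newtons": 30}}

```text
time: 21.15
ee_pos: [0.4681, 0.2219, 0.0157]
tool_rot: [[-0.924, 0.383, 0.002], [0.383, 0.924, 0.001], [-0.001, 0.001, -1.0]]
wrist_force: [-0.9, 1.1, 10.2]
width: 0.552
gripper_force: 29.2
```

Emit:
{"name": "apply_moves", "arguments": {"moves": [[[0,0,0,0,-0.4],[0,0,0,0,-0.4],[0,0,-5,0,-0.4],[0,0,-15,0,-0.4],[0,0,-30,0,-0.4],[0,0,-30,-0.144,-0.4],[0,0,-20,-0.144,-0.4],[0,0,0,0,-0.4]]], "newtons": 80}}

```text
time: 21.95
ee_pos: [0.4686, 0.222, 0.1173]
tool_rot: [[-0.995, 0.101, 0.004], [0.101, 0.995, 0.001], [-0.004, 0.002, -1.0]]
wrist_force: [-0.2, -0.0, -3.5]
width: 0.536
gripper_force: 83.6
```

Emit:
{"name": "apply_moves", "arguments": {"moves": [[[-10.9,-38.6,0,0,-0.4],[-10.9,-38.6,0,0,-0.4],[-10.9,-38.6,0,0,-0.4],[-10.9,-38.6,0,0,-0.4],[-10.9,-38.6,0,0,-0.4],[-10.9,-38.6,0,0,-0.4],[-10.9,-38.7,0,0,-0.4],[0,0,0,0,-0.4]]]}}

```text
time: 22.75
ee_pos: [0.5157, -0.0593, 0.114]
tool_rot: [[-0.994, 0.112, 0.0], [0.112, 0.994, -0.001], [-0.0, -0.001, -1.0]]
wrist_force: [-0.1, 0.7, -3.3]
width: 0.535
gripper_force: 83.8
```

Emit:
{"name": "apply_moves", "arguments": {"moves": [[[0,0,0,0,-0.4],[0,0,0,0,-0.4]]]}}

```text
time: 22.95
ee_pos: [0.5143, -0.0545, 0.1142]
tool_rot: [[-0.994, 0.106, -0.001], [0.106, 0.994, 0.0], [0.002, 0.0, -1.0]]
wrist_force: [-0.1, -0.2, -2.7]
width: 0.538
gripper_force: 83.8
```

Run:
```python
from m import *
x=ctrl.sense(); p=x['ee_pos'];print(p,x['tool_rot'][:,1],x['width'],x['wrist_force'])
S=grab('side','s6.png')
b=p-[0,0,.0157]; print('pulley bottom,14,30 px',proj(S,[b,b+[0,0,.014],b+[0,0,.03]]),'shaft',proj(S,[.5151,-.0549,.07]))
a=cv2.resize(S['color'][200:305,265:395],(742,600),interpolation=cv2.INTER_CUBIC)
cv2.imwrite('pics/g6.png',a[:,:,::-1])
```

```text
[ 0.51433641 -0.05449463  0.11423678] [1.06064749e-01 9.94359178e-01 3.07048336e-04] 0.5381763212623373 [-0.11190943 -0.15323922 -2.73797868]
pulley bottom,14,30 px [[327.08922177 249.98231077]
 [327.00241912 243.69235765]
 [326.90159706 236.38652086]] shaft [[327.69195844 262.48062598]]
```

View pics/g6.png

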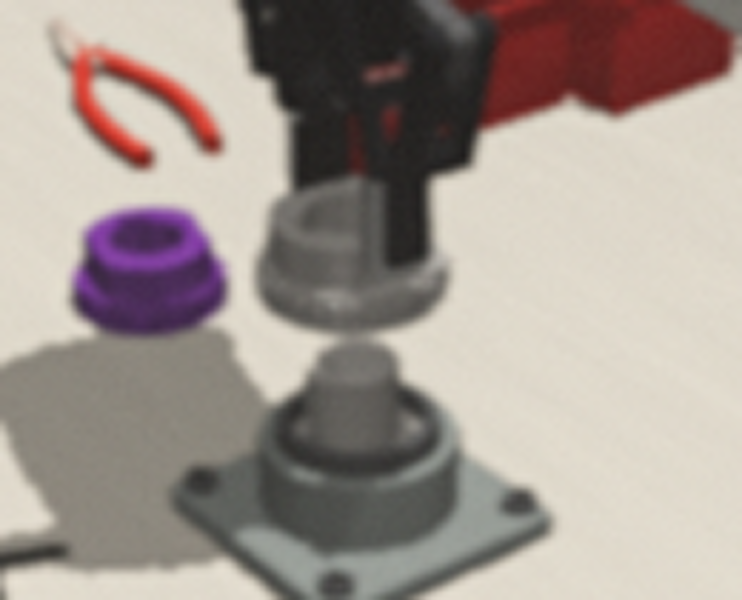

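The rim's centre is at u≈326.8 and the shaft's at 327.8, so the pulley needs to move about +1 mm in x. I'll adjust and descend to just above the shaft end.

Emit:
{"name": "apply_moves", "arguments": {"moves": [[[-1.1,-0.3,10,0,-0.4],[0,0,10,0,-0.4],[0,0,5,0,-0.4],[0,0,0,0,-0.4],[0,0,0,0,-0.4]]]}}

```text
time: 23.5
ee_pos: [0.516, -0.0555, 0.0897]
tool_rot: [[-0.995, 0.104, -0.001], [0.104, 0.995, 0.0], [0.001, 0.0, -1.0]]
wrist_force: [0.7, -0.2, -2.3]
width: 0.538
gripper_force: 83.9
```

Emit:
{"name": "apply_moves", "arguments": {"moves": [[[0.6,0.6,1,0,-0.4],[0,0,1,0,-0.4],[0,0,1,0,-0.4],[0,0,0,0,-0.4]]]}}

```text
time: 23.9
ee_pos: [0.5156, -0.055, 0.0869]
tool_rot: [[-0.995, 0.105, 0.0], [0.105, 0.995, -0.0], [-0.0, 0.0, -1.0]]
wrist_force: [0.2, 0.2, -2.2]
width: 0.536
gripper_force: 83.9
```

Emit:
{"name": "apply_moves", "arguments": {"moves": [[[0,0,0.7,0,-0.4],[0,0,0.7,0,-0.4],[0,0,0,0,-0.4]]]}}

```text
time: 24.2
ee_pos: [0.5155, -0.055, 0.0854]
tool_rot: [[-0.995, 0.105, -0.0], [0.105, 0.995, 0.0], [0.0, 0.0, -1.0]]
wrist_force: [0.3, -0.3, -2.7]
width: 0.535
gripper_force: 83.9
```

Emit:
{"name": "apply_moves", "arguments": {"moves": [[[0,0,0.5,0,-0.4],[0,0,0.5,0,-0.4],[0,0,0,0,-0.4]]]}}

```text
time: 24.5
ee_pos: [0.5156, -0.055, 0.0844]
tool_rot: [[-0.995, 0.105, -0.0], [0.105, 0.995, 0.0], [0.0, 0.0, -1.0]]
wrist_force: [0.3, 0.5, -3.3]
width: 0.534
gripper_force: 83.9
```

Emit:
{"name": "apply_moves", "arguments": {"moves": [[[0,0,0.5,0,-0.4],[0,0,0.5,0,-0.4],[0,0,0,0,-0.4]]]}}

```text
time: 24.8
ee_pos: [0.5156, -0.055, 0.0834]
tool_rot: [[-0.995, 0.105, 0.0], [0.105, 0.995, -0.0], [-0.0, -0.0, -1.0]]
wrist_force: [-0.2, 0.2, -2.7]
width: 0.537
gripper_force: 83.9
```

Emit:
{"name": "apply_moves", "arguments": {"moves": [[[0,0,0.5,0,-0.4],[0,0,0.5,0,-0.4],[0,0,0,0,-0.4]]]}}

```text
time: 25.1
ee_pos: [0.5159, -0.0549, 0.0826]
tool_rot: [[-0.995, 0.105, 0.001], [0.105, 0.995, 0.0], [-0.001, 0.0, -1.0]]
wrist_force: [1.1, 1.3, 0.7]
width: 0.535
gripper_force: 84.2
```

Emit:
{"name": "apply_moves", "arguments": {"moves": [[[0,0,0.5,0,-0.4],[0,0,0.5,0,-0.4],[0,0,0,0,-0.4]]]}}

```text
time: 25.4
ee_pos: [0.516, -0.0549, 0.0815]
tool_rot: [[-0.995, 0.105, 0.001], [0.105, 0.995, 0.0], [-0.001, 0.0, -1.0]]
wrist_force: [4.1, 4.4, -0.6]
width: 0.534
gripper_force: 84.1
```

Emit:
{"name": "apply_moves", "arguments": {"moves": [[[0,0,0.5,0,-0.4],[0,0,0.5,0,-0.4],[0,0,0,0,-0.4]]]}}

```text
time: 25.7
ee_pos: [0.5161, -0.0548, 0.0805]
tool_rot: [[-0.994, 0.105, 0.001], [0.105, 0.994, 0.0], [-0.001, 0.0, -1.0]]
wrist_force: [3.5, 6.0, -0.2]
width: 0.537
gripper_force: 84.2
```

Emit:
{"name": "apply_moves", "arguments": {"moves": [[[-0.3,0.4,0,0,-0.4],[-0.2,0.4,0,0,-0.4],[0,0,0,0,-0.4]]]}}

```text
time: 26.0
ee_pos: [0.516, -0.0543, 0.0803]
tool_rot: [[-0.995, 0.104, -0.0], [0.104, 0.995, -0.0], [0.0, -0.0, -1.0]]
wrist_force: [2.0, 0.7, -2.2]
width: 0.542
gripper_force: 83.9
```

Run:
```python
from m import *
x=ctrl.sense(); print(x['ee_pos'],x['wrist_force'],x['torque'])
```

```text
[ 0.51600279 -0.05426766  0.08033009] [ 2.02536096  0.72270423 -2.23667362] [ 0.03030446 -0.3064315  -0.02207411]
```

Emit:
{"name": "apply_moves", "arguments": {"moves": [[[0,0,0.7,0,-0.4],[0,0,0.7,0,-0.4],[0,0,0,0,-0.4]]]}}

```text
time: 26.3
ee_pos: [0.5161, -0.0542, 0.0789]
tool_rot: [[-0.995, 0.105, -0.0], [0.105, 0.995, 0.0], [0.0, 0.0, -1.0]]
wrist_force: [0.8, -0.0, -1.5]
width: 0.535
gripper_force: 83.8
```

Run:
```python
from m import *
x=ctrl.sense(); print(x['ee_pos'],x['wrist_force'],x['torque'])
```

```text
[ 0.51608902 -0.05423736  0.07894923] [ 0.81866266 -0.04803326 -1.49668605] [ 0.05145332 -0.26143787 -0.0138419 ]
```

The keyway is engaged and moving freely, so I'll keep going down.

Emit:
{"name": "apply_moves", "arguments": {"moves": [[[0,0,1,0,-0.4],[0,0,1,0,-0.4],[0,0,1,0,-0.4],[0,0,1,0,-0.4],[0,0,0,0,-0.4]]]}}

```text
time: 26.8
ee_pos: [0.5161, -0.0542, 0.0749]
tool_rot: [[-0.995, 0.105, -0.0], [0.105, 0.995, 0.0], [0.0, 0.0, -1.0]]
wrist_force: [2.4, 0.1, -4.6]
width: 0.536
gripper_force: 83.8
```

Emit:
{"name": "apply_moves", "arguments": {"moves": [[[0,0,1,0,-0.4],[0,0,1,0,-0.4],[0,0,1,0,-0.4],[0,0,1,0,-0.4],[0,0,0,0,-0.4]]]}}

```text
time: 27.3
ee_pos: [0.5162, -0.0542, 0.071]
tool_rot: [[-0.995, 0.105, -0.0], [0.105, 0.995, 0.0], [0.0, 0.0, -1.0]]
wrist_force: [1.9, -0.7, -3.1]
width: 0.535
gripper_force: 83.8
```

Emit:
{"name": "apply_moves", "arguments": {"moves": [[[0,0,1,0,-0.4],[0,0,1,0,-0.4],[0,0,1,0,-0.4],[0,0,1,0,-0.4],[0,0,0,0,-0.4]]]}}

```text
time: 27.8
ee_pos: [0.5162, -0.0542, 0.0669]
tool_rot: [[-0.995, 0.105, -0.0], [0.105, 0.995, 0.0], [0.0, 0.0, -1.0]]
wrist_force: [1.1, 0.2, -3.0]
width: 0.536
gripper_force: 83.8
```

Run:
```python
from m import *
x=ctrl.sense(); print(x['ee_pos'],x['wrist_force'],x['torque'])
```

```text
[ 0.51617587 -0.0542088   0.06694392] [ 1.08997581  0.21465863 -2.97883741] [ 0.06852942 -0.31030192  0.05201457]
```

Emit:
{"name": "apply_moves", "arguments": {"moves": [[[-0.2,0,1,0,-0.4],[0,0,1,0,-0.4],[0,0,1,0,-0.4],[0,0,0,0,-0.4]]]}}

```text
time: 28.2
ee_pos: [0.5162, -0.0542, 0.0639]
tool_rot: [[-0.995, 0.105, -0.0], [0.105, 0.995, 0.0], [0.0, 0.0, -1.0]]
wrist_force: [1.1, 0.7, -2.7]
width: 0.532
gripper_force: 83.8
```

Emit:
{"name": "apply_moves", "arguments": {"moves": [[[0,0,0.7,0,-0.4],[0,0,0.7,0,-0.4],[0,0,0.7,0,-0.4],[0,0,0,0,-0.4]]]}}

```text
time: 28.6
ee_pos: [0.5163, -0.0542, 0.0621]
tool_rot: [[-0.995, 0.105, -0.0], [0.105, 0.995, -0.0], [0.0, -0.0, -1.0]]
wrist_force: [-0.8, 0.3, 3.1]
width: 0.539
gripper_force: 84.5
```

Emit:
{"name": "apply_moves", "arguments": {"moves": [[[0,0,0.7,0,-0.4],[0,0,0.7,0,-0.4],[0,0,0.7,0,-0.4],[0,0,0,0,-0.4]]]}}

```text
time: 29.0
ee_pos: [0.5163, -0.0542, 0.0599]
tool_rot: [[-0.995, 0.105, -0.0], [0.105, 0.995, 0.0], [0.0, -0.0, -1.0]]
wrist_force: [-1.2, -0.1, 3.4]
width: 0.54
gripper_force: 84.5
```

Emit:
{"name": "apply_moves", "arguments": {"moves": [[[0,0,0.7,0,-0.4],[0,0,0.7,0,-0.4],[0,0,0,0,-0.4]]]}}

```text
time: 29.3
ee_pos: [0.5163, -0.0542, 0.0584]
tool_rot: [[-0.995, 0.105, -0.0], [0.105, 0.995, 0.0], [0.0, 0.0, -1.0]]
wrist_force: [-1.3, 0.1, 2.2]
width: 0.537
gripper_force: 84.5
```

Contact with the ring came at about 62.5 as expected, so home should be near a TCP height of 55.7. Continuing gently.

Emit:
{"name": "apply_moves", "arguments": {"moves": [[[0,0,0.7,0,-0.4],[0,0,0.7,0,-0.4],[0,0,0,0,-0.4]]]}}

```text
time: 29.6
ee_pos: [0.5163, -0.0542, 0.057]
tool_rot: [[-0.995, 0.105, -0.0], [0.105, 0.995, 0.0], [0.0, 0.0, -1.0]]
wrist_force: [-1.3, 1.2, 2.5]
width: 0.539
gripper_force: 84.5
```

Emit:
{"name": "apply_moves", "arguments": {"moves": [[[0,0,0.5,0,-0.4],[0,0,0.5,0,-0.4],[0,0,0,0,-0.4]]]}}

```text
time: 29.9
ee_pos: [0.5163, -0.0543, 0.0561]
tool_rot: [[-0.995, 0.105, -0.0], [0.105, 0.995, -0.0], [0.0, -0.0, -1.0]]
wrist_force: [-2.5, -0.8, 5.4]
width: 0.536
gripper_force: 84.8
```

Emit:
{"name": "apply_moves", "arguments": {"moves": [[[0,0,0.3,0,-0.4],[0,0,0.3,0,-0.4],[0,0,0,0,-0.4]]]}}

```text
time: 30.2
ee_pos: [0.5163, -0.0542, 0.056]
tool_rot: [[-0.995, 0.105, 0.0], [0.105, 0.995, -0.0], [-0.0, -0.0, -1.0]]
wrist_force: [-6.8, 0.8, 19.8]
width: 0.533
gripper_force: 86.3
```

Emit:
{"name": "apply_moves", "arguments": {"moves": [[[0,0,0.3,0,-0.4],[0,0,0.2,0,-0.4],[0,0,0,0,-0.4]]]}}

```text
time: 30.5
ee_pos: [0.5164, -0.0542, 0.056]
tool_rot: [[-0.995, 0.105, 0.001], [0.105, 0.995, -0.0], [-0.001, -0.0, -1.0]]
wrist_force: [-7.5, 1.2, 29.6]
width: 0.537
gripper_force: 87.5
```

The pulley is on the land, with a hard stop at 56.0 and about 30 N. I'll relax, release and retreat.

Emit:
{"name": "apply_moves", "arguments": {"moves": [[[0,0,-0.5,0,-0.4],[0,0,0,0,0.2],[0,0,0,0,0.4],[0,0,0,0,0.5],[0,0,0,0,0.5],[0,0,-10,0,0.5],[0,0,-40,0,0.5],[0,0,-40,0,0.5]]], "newtons": 20}}

```text
time: 31.3
ee_pos: [0.5157, -0.0541, 0.1467]
tool_rot: [[-0.995, 0.105, -0.002], [0.105, 0.995, 0.0], [0.002, 0.0, -1.0]]
wrist_force: [-0.0, 0.2, -0.1]
width: 0.751
gripper_force: 0.0
```

Emit:
{"name": "apply_moves", "arguments": {"moves": [[[40,0,-20,0,0.5],[40,0,0,0,0.5],[20,40,0,0,0.5],[0,45,0,0,0.5],[0,45,0,0,0.5],[0,45,0,0,0.5],[0,0,0,0,0.5]]]}}

```text
time: 32.0
ee_pos: [0.4356, 0.1346, 0.1663]
tool_rot: [[-0.995, 0.1, 0.002], [0.1, 0.995, 0.001], [-0.002, 0.001, -1.0]]
wrist_force: [0.5, -0.7, 0.8]
width: 0.752
gripper_force: 0.0
```

Run:
```python
from m import *
S=grab('side','s7.png');F=grab('top','t7.png')
a=cv2.resize(S['color'][235:305,285:371],(480,390),interpolation=cv2.INTER_CUBIC)
b=cv2.resize(F['color'][243:293,320:370],(320,320),interpolation=cv2.INTER_CUBIC); b=np.vstack([b,np.zeros((70,320,3),np.uint8)])
cv2.imwrite('pics/g7.png',np.hstack([a,b])[:,:,::-1])
P=np.array([.5151,-.0549,0]); print('expected side px: boss top, land',proj(S,[P+[0,0,.07],P+[0,0,.04]]))
```

```text
expected side px: boss top, land [[327.69195844 262.48062598]
 [327.86156037 275.25583755]]
```

View pics/g7.png

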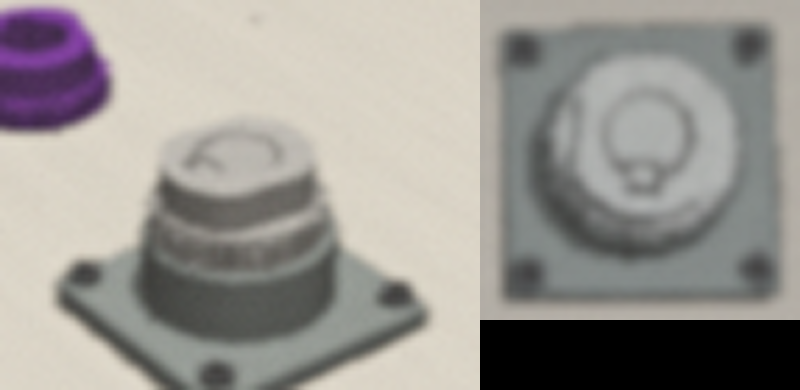

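The pulley sits level and flush with the shaft end, its top near side crop (237,152), and the key fills the keyway at top crop (640,178). I'm handing in.

```bash
python3 -c "
from bench import ctrl
print(ctrl.finish_job())"
```

```text
the job is handed in; nothing more can be done
None
```

I put the key down in the shaft's pocket, pressed the pulley home over it to a hard stop at about 30 N, and handed the job in about 32 s into the 72 s limit; in the last pictures the pulley sits level and flush with the shaft end.

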